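Hang the utensil caddy on the splash guard's stud

ROBOT

A 7-joint arm with a two-finger parallel gripper is mounted at the origin on the work surface. World frame = base frame: x ahead of the robot, y to its left, z up, the work surface at z = 0. Lengths are in m, angles in rad, forces in N, time in s.
With the tool pointing down it reaches from about 0.35 to 0.9 m from the base axis. Payload 7.2 kg.
Tool frame: the origin (TCP) lies midway between the tips of the shut fingers; the grasp point (between the pads) lies 19 mm behind it; z points along the fingers, y is the line along which they close (so a half turn about z gives the same grasp; the last joint's range is limited). The gripper opens to 88 mm and grips with 3 to 60 N. Pads are 20 mm wide; open, the fingers measure 115 mm over their backs; the gripper's body (75 mm by 178 mm) begins 61 mm behind the grasp point.
Start: joints at [-1.194, 0.411, -0.013, 1.596, 0.006, 1.134, -0.082], TCP at [0.269, 0.564, 0.223] pointing down, gripper open.
Joint ranges: [-2.95, 2.95], [-0.29, 1.99], [-1.47, 1.44], [0.14, 2.54], [-1.03, 4.17], [0.13, 1.85], [-2.86, 2.86]. Speed limits (rad/s): [2.39, 2.39, 3.01, 3.01, 3.14, 3.14, 3.14].

INTERFACE

Orientations are given as [roll, pitch, yaw] about the fixed x, y, z axes, in that order (R = Rz(yaw) Ry(pitch) Rx(roll)).
In Python, from station import readout, imaging, job, outline_of gives the robot as it stands.
- The arm moves only by the shell command python3 -m pendant 'ROWS' [FORCE]. ROWS is JSON, a list that holds one entry, the list of rows, each a list of 5 numbers: the gripper command: -1 is shut, 1 is fully open, values between are in proportion, then the shift along the tool's x, y, z in m, then the turn about the tool's z in rad. In form: [[[grip, x, y, z, spin], ...]]. A call has exactly 5 rows; each row is the pose to reach, as a shift and turn from the pose commanded when the call began, along the tool's axes at that moment; what a row does not reach only later rows make up. A row lasts 1/8 s, in which the tool goes at most 62.5 mm and 10.7 degrees, less where a joint would pass 70% of its speed; a pose out of reach is approached as far as the arm can. A call with a gripper value outside its range is refused whole. The fingers move at their own pace and stop on an object; FORCE is the grip in N (left out, the last holds). Time passes only in rows, so rows that repeat a pose let the fingers close, or fill a call up. It gives the time, the measured TCP pose, the force, the opening and the grip force at its end, in the units of the state.
- readout.sense(): the state, without advancing time (a new reading comes with each control period).
- imaging.camera(name): name is "scene" or "top" or "wrist"; returns a dict with "frame" (420x560x3 uint8, red, green, blue), "camera_matrix" (3x3 intrinsics, pixels), "k1" (the pictures are not rectified: a ray, as slopes to the right and down, at radius r is drawn at 1 + k1 r^2 times it, then the intrinsics apply), "world_to_cam" (4x4, takes a point from world to camera coordinates). Camera axes: x right, y down, z forward; pixel columns grow to the right and rows downward; lengths in m; the calibration is good to about 2 mm. A picture is of the moment at which its call begins. There is no depth.
- job.finish_job(): hands the job in; it is judged then, once.
Trained networks look in a picture, given as the dict that the camera call returned (one of the last four; its "shot" number tells which), for a name from the list of things; names that differ only in an ending like _2 or _b are one class to them, and where a whole thing is asked for, a point or a joint stands for the part that bears it (a point fixed in the world has none). Each returns a list of dicts, best first, with "conf" (0 to 1); they miss things now and then, are a little off and sometimes report something else, mostly with a low value. They report only what shows in the picture. A call takes as long as a camera call. They do not tell look-alikes from the thing itself.
- outline_of(picture, target): "region" (420x560 bool, what is visible of it) and "point" ([column, row] in pixels, amid what is visible of it).
The state is a dict: "clock": time; "joint_pos": joint angles; "joint_vel": joint speeds; "tau": joint torques, N m; "eef_pos": TCP position; "ee_rot": TCP orientation; "contact_force": force on the tool from outside, world axes, zero at the start; "moment": the same for the moment, N m; "opening": opening from 0.0 (shut) to 1.0 (fully open); "finger_force": force on a finger pad.
Only numpy, scipy, OpenCV 4.12 (cv2) and the standard library are available. Lean on these libraries where they do the work, as an engineer would, in place of code of your own. Each camera call takes 0.05 s, during which the arm holds its last target. There are 200 camera calls.

TASK

Hang the empty utensil caddy up by the cooker: slip the keyhole in its back wall over the headed stud on the steel splash guard, then slide it down behind the head until it comes up against the end of the slot and sits tight, upright and flat against the guard, and let go. The stud's exact height is not known, so lean the caddy lightly on its head and feel for the hole, and push it down by feel too: never press the caddy against the guard or the stud with more than 25 N. Leave the other things on the slab where they are.

Things in the scene. Friction and masses are not known exactly. Their poses are not given: they have to be found in the camera images.
- caddy_centre (a point): Open-topped aluminium utensil caddy, a box standing upright, loose, about 0.2 kg: 60 mm deep (x) by 62 mm wide (y) by 115 mm high (z), walls and floor 3 mm. This point is the centre of the box, 57.5 mm above its underside. x points out of its back wall (with the keyhole, to hang against the guard). Front wall cut low, 62 mm high; sides and back full height.
- keyhole (a point): Centre of the keyhole's round hole on the outer face of the caddy's back wall: 30 mm from the box's centre along x, 72 mm above its underside. Hole 18 mm across; a slot 9 mm wide runs up from it; with the stud at the slot's end this point lies 16 mm below the stud's axis. Ramps beside the slot inside the box (up to 3 mm high at its end) draw the head tight. Axes as the caddy's.
- guard: Fixed steel splash guard between worktop and hob: upright panel 340 mm long (y), 180 mm high, 20 mm thick, foot flange behind. Origin: on the slab, middle of the front face's lower edge. x points into the panel; the front face is at x = 0 and faces -x; z up. A headed steel stud is clamped in the upright slot down the middle of the face.
- mount (a point): The point on the guard's face, in the middle of its slot and 150 mm above the slab, about which the stud is clamped: the stud's level axis lies straight above or below this point, up to 10 mm off. Axes as the guard's. Stud: shank 7 mm thick, sticking out along -x; head 14 mm across, its outer end 8 mm from the face, its rear rim 4.2 mm from the face.
- stud_head (a joint): How far (m) the sprung stud is drawn out of the guard: 0 at rest, about 0.002 with the caddy fully home. Its spring pulls the head towards the face with 4 N, plus 1.2 N per mm, and so clamps the caddy's wall between head and face: sliding takes some 5 to 15 N of downward push, rising sharply at the slot's end; the caddy does not fall home by its own weight.
- jar: Bystander: white ceramic pickle jar with a steel screw lid, 100 mm across, 120 mm high; origin under its centre.
- plate0: Bystander: the lower of two stacked steel plates, 180 mm across; origin under its centre.
- plate1: Bystander: the upper of the two stacked steel plates; the stack is 23 mm high; origin under its centre.
- pitcher: Bystander: white plastic pitcher, 112 mm across, 190 mm high, handle on its +y side reaching 101 mm from the axis; origin under its centre.
- bowl0: Bystander: empty steel bowl, 110 mm across, 45 mm high, on the lazy-susan turntable (300 mm across, its top 26 mm above the slab); origin under its centre.
- bowl1: Bystander: second steel bowl on the turntable, same size.
- bowl2: Bystander: third steel bowl on the turntable, same size.
There are look-alikes about, which are no part of the job. Of the things like the part that bears caddy_centre, leave any that is pink or yellow; of the rest the larger one is meant.

How it is judged:
By the outcome, as a careful person would: the job done as asked, in the order asked, and still so for the second after the job is handed in, with the robot touching nothing.
It also fails if it takes over 61 s, if anything falls off the work surface, if the arm or the gripper's body presses on something with over 40 N, if the wrist force passes 120 N, or if a joint passes its speed limit or range.

## Working session

There is one attempt and no reset: what is moved stays moved. The work goes in short steps, Python scripts to look and compute and a shell command to move; the robot and the scene stay as the last step left them, time stands still between calls to the robot, and variables do not carry over. Pictures are saved under pics/ and viewed, at most 10 in all, crops included, and the job is handed in when it is done.

```bash
ls; mkdir -p pics; python3 - <<'E'
from station import readout, imaging, outline_of
import cv2,numpy as np
s=readout.sense();print({k:np.round(v,3) for k,v in s.items()})
for n in ["scene","top"]:
    p=imaging.camera(n);cv2.imwrite(f"pics/{n}0.png",cv2.cvtColor(p["frame"],cv2.COLOR_RGB2BGR))
    print(n,p["camera_matrix"].tolist(),p["k1"],np.round(p["world_to_cam"],3).tolist())
    for t in ["caddy_centre","guard"]:
        for o in outline_of(p,t): 
            ys,xs=np.nonzero(o["region"]);print(t,round(o["conf"],2),o["point"],xs.min(),xs.max(),ys.min(),ys.max(),len(xs),p["frame"][o["region"]].mean(0).round())
E
```

```text
pics
{'clock': np.float64(0.0), 'joint_pos': array([-1.194,  0.412, -0.013,  1.597,  0.006,  1.134, -0.082]), 'joint_vel': array([-0.001, -0.001,  0.002, -0.002,  0.001, -0.002, -0.001]), 'tau': array([-0.0000e+00, -5.8794e+01,  6.4200e-01, -2.9109e+01, -5.4000e-02,
        1.8000e-02,  0.0000e+00]), 'eef_pos': array([0.269, 0.564, 0.222]), 'ee_rot': array([-3.14 ,  0.   ,  2.697]), 'contact_force': array([-0.205,  0.162,  0.051]), 'moment': array([-0.028, -0.049,  0.014]), 'finger_force': np.float64(0.0), 'opening': np.float64(0.999)}
scene [[545.8199055455191, 0.0, 283.80647720922826], [0.0, 545.8199055455191, 198.13416691355934], [0.0, 0.0, 1.0]] 0.052596537330668824 [[0.077, 0.997, 0.009, 0.046], [0.834, -0.059, -0.549, -0.381], [-0.546, 0.05, -0.836, 1.649], [0.0, 0.0, 0.0, 1.0]]
caddy_centre 0.96 [314.4, 206.4] 299 333 184 234 1395 [96. 99. 93.]
caddy_centre 0.68 [291.1, 247.8] 283 300 233 264 529 [123.  70.  82.]
caddy_centre 0.56 [367.4, 136.2] 353 384 112 158 1295 [111.  95.   7.]
caddy_centre 0.55 [358.5, 210.8] 345 370 194 229 784 [90. 93. 87.]
guard 0.8 [446.5, 189.6] 406 497 104 259 6303 [76. 77. 74.]
guard 0.26 [140.2, 264.5] 118 166 240 283 1665 [114. 116. 112.]
top [[430.95410354833916, 0.0, 281.16302496322743], [0.0, 430.95410354833916, 210.63991361810903], [0.0, 0.0, 1.0]] -0.018836021592408075 [[0.005, -1.0, -0.006, -0.1], [-0.993, -0.004, -0.12, 0.537], [0.12, 0.006, -0.993, 1.251], [0.0, 0.0, 0.0, 1.0]]
caddy_centre 0.77 [274.8, 183.1] 268 281 174 191 216 [136.  80.  94.]
caddy_centre 0.66 [250.7, 212.7] 239 264 198 226 578 [109. 111. 106.]
caddy_centre 0.6 [217.8, 209.2] 207 226 202 221 357 [105. 107. 102.]
caddy_centre 0.56 [193.9, 287.9] 179 209 276 300 692 [133. 114.  49.]
guard 0.89 [136.2, 229.0] 111 162 159 288 3967 [102. 102. 100.]
```

View pics/scene0.png

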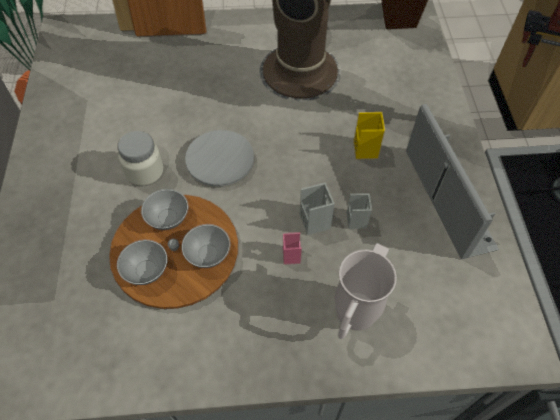

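View pics/top0.png

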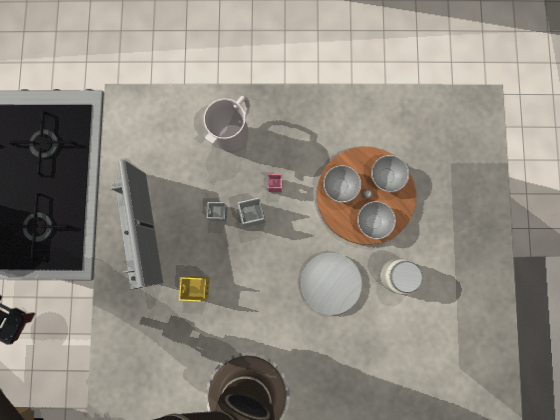

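The scene shows four caddy-like boxes (scene pixels): large grey (318,208), small grey (359,211), pink (291,248) and yellow (368,136). The guard is at (446,190) with its slot at (440,180). By the description the large grey one is meant, so next I'll crop close to check it and find its front wall.

```bash
cat > h.py <<'E'
import numpy as np,cv2
from station import readout,imaging,outline_of
def ray(p,uv):
    K=p["camera_matrix"];d=(np.array(uv,float)-[K[0,2],K[1,2]])/[K[0,0],K[1,1]]
    s=d.copy()
    for _ in range(20): s=d/(1+p["k1"]*(s@s))
    M=np.array(p["world_to_cam"]);R=M[:3,:3];c=-R.T@M[:3,3]
    return c,R.T@np.append(s,1)
def atz(p,uv,z):
    c,d=ray(p,uv);return c+d*(z-c[2])/d[2]
def proj(p,X):
    M=np.array(p["world_to_cam"]);q=np.atleast_2d(X)@M[:3,:3].T+M[:3,3];s=q[:,:2]/q[:,2:]
    s=s*(1+p["k1"]*(s**2).sum(1,keepdims=True));K=p["camera_matrix"]
    return s*[K[0,0],K[1,1]]+[K[0,2],K[1,2]]
E
python3 - <<'E'
from h import *
a=imaging.camera("scene");b=imaging.camera("top")
c=lambda p,x,y,w,h,f:cv2.resize(cv2.cvtColor(p["frame"],cv2.COLOR_RGB2BGR)[y:y+h,x:x+w],None,fx=f,fy=f,interpolation=cv2.INTER_CUBIC)
A=c(a,280,170,100,75,5);B=c(b,195,190,75,60,5)
C=np.zeros((375+210,800,3),np.uint8);C[:375,:500]=A;C[:300,500:]=B[:,:300]
G=c(b,105,150,65,145,2);g=c(a,400,95,110,105,2);C[375:585,0:220]=g[:210];C[300:585,500:630]=G[:285]
cv2.imwrite("pics/c1.png",C)
for o in outline_of(b,"caddy_centre")[:3]: print(o["point"],atz(b,o["point"],.09))
E
```

```text
[217.7, 209.1] [0.53408007 0.08276637 0.09      ]
[249.2, 212.3] [ 0.52529317 -0.00706718  0.09      ]
[195.5, 288.3] [0.31139432 0.13984379 0.09      ]
```

View pics/c1.png

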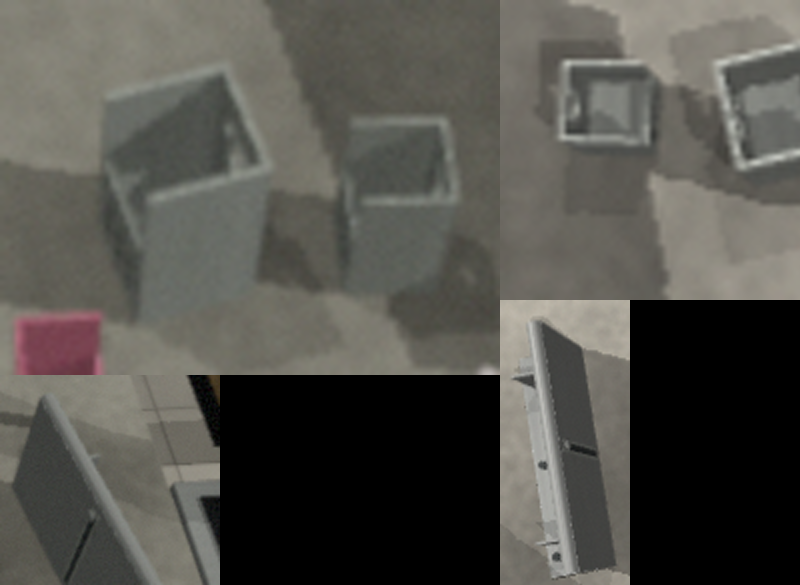

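The large grey caddy at scene (318,208) / top (250,212) is confirmed. Its low front wall is on the −y side, and its back wall with a bright keyhole is on the +y side, facing the guard. Next I'll fit poses.

```bash
cat >> h.py <<'E'
from scipy.optimize import minimize
def caddy(x,y,a,z0=0):
    c,s=np.cos(a),np.sin(a);R=np.array([[c,-s],[s,c]])
    P=[]
    for sx in(-1,1):
        for sy in(-1,1):
            for z in(0,.062 if sx<0 else .115):P.append([*(R@[.03*sx,.031*sy]+[x,y]),z+z0])
    for sy in (-1,1): P.append([*(R@[-.027,.031*sy]+[x,y]),.115+z0])
    return np.array(P)
def mask(p,X,f=4):
    m=np.zeros((420*f,560*f),np.uint8);h=cv2.convexHull(((proj(p,X)+.5)*f).astype(np.int32));cv2.fillConvexPoly(m,h,1);return m
E
python3 - <<'E'
from h import *
V=[]
for n,near in (("scene",(314,206)),("top",(250,212))):
    p=imaging.camera(n);o=min(outline_of(p,"caddy_centre"),key=lambda o:np.hypot(*(np.array(o["point"])-near)))
    V.append((p,cv2.resize(o["region"].astype(np.uint8),None,fx=4,fy=4,interpolation=0)))
def cost(q,W):
    return sum(1-(m&k).sum()/(m|k).sum() for p,k in W for m in [mask(p,caddy(q[0]/100,q[1]/100,q[2]/10))])
for W in (V,V[1:],V[:1]):
    b=min((minimize(cost,[52.5,-.7,np.radians(d)*10],args=(W,),method="Nelder-Mead",options=dict(initial_simplex=np.array([[52.5,-.7,np.radians(d)*10],[53.5,-.7,np.radians(d)*10],[52.5,.3,np.radians(d)*10],[52.5,-.7,np.radians(d)*10+1.5]]))) for d in (70,80,90,100,110)),key=lambda r:r.fun)
    print(b.x[0]/100,b.x[1]/100,np.degrees(b.x[2]/10),b.fun)
p=V[1][0]
for uv,z in (((127.5,159),.18),((143.5,286.5),.18),((145.5,173.5),0),((163,285),0)): print(uv,atz(p,uv,z).round(4))
p=V[0][0]
# scene slot/top edges
for uv,z in (((421.5,107),.18),((490,214),.18),((406,154),0),((474,250),0)): print(uv,atz(p,uv,z).round(4))
o=outline_of(p,"guard")[0]["region"]
print([ (r,np.nonzero(o[r])[0].min()+0,np.nonzero(o[r])[0].max()) for r in range(105,260,12)])
o=outline_of(V[1][0],"guard")[0]["region"]
print([ (r,np.nonzero(o[r])[0].min()+0,np.nonzero(o[r])[0].max()) for r in range(160,289,10)])
E
```

```text
0.5284279309331695 -0.012183384415003702 102.65697486880943 0.13602143941601363
0.5292638315946889 -0.013456799149472181 104.94494754051756 0.06428571428571428
0.5260255972107593 -0.010924461699711124 102.51858798535267 0.03305604203152368
(127.5, 159) [0.6573 0.3144 0.18  ]
(143.5, 286.5) [0.3204 0.2567 0.18  ]
(145.5, 173.5) [0.6553 0.3232 0.    ]
(163, 285) [0.3151 0.2561 0.    ]
(421.5, 107) [0.3291 0.2625 0.18  ]
(490, 214) [0.6403 0.3415 0.18  ]
(406, 154) [0.3328 0.2599 0.    ]
(474, 250) [0.6327 0.3641 0.    ]
[(105, np.int64(422), np.int64(425)), (117, np.int64(416), np.int64(433)), (129, np.int64(413), np.int64(439)), (141, np.int64(410), np.int64(447)), (153, np.int64(408), np.int64(454)), (165, np.int64(414), np.int64(460)), (177, np.int64(420), np.int64(466)), (189, np.int64(426), np.int64(474)), (201, np.int64(432), np.int64(480)), (213, np.int64(438), np.int64(492)), (225, np.int64(443), np.int64(489)), (237, np.int64(450), np.int64(492)), (249, np.int64(456), np.int64(496))]Traceback (most recent call last):
  File "<stdin>", line 19, in <module>
    return umr_minimum(a, axis, None, out, keepdims, initial, where)
ValueError: zero-size array to reduction operation minimum which has no identity
```

```bash
cat >> h.py <<'E'
def delta(target,yaw):
    s=readout.sense();y0=s["ee_rot"][2];d=np.array(target)-s["eef_pos"];c,q=np.cos(y0),np.sin(y0)
    print("at",s["eef_pos"].round(4),"rot",np.degrees(s["ee_rot"]).round(2),"t",s["clock"].round(2),"F",s["contact_force"].round(2))
    print("tool delta",np.round([c*d[0]+q*d[1],q*d[0]-c*d[1],-d[2]],4),"spin",round((y0-yaw+np.pi)%(2*np.pi)-np.pi,4))
E
python3 -m pendant '[[[1,-0.03,-0.02,-0.05,0.17],[1,-0.07,-0.06,-0.08,0.35],[1,-0.11,-0.10,-0.08,0.53],[1,-0.155,-0.14,-0.08,0.71],[1,-0.20,-0.18,-0.08,0.9]]]'
python3 -c "
from h import *
delta([.527,-.012,.30],np.radians(102.7))"
```

```text
clock: 1.38
eef_pos: [0.3725, 0.3139, 0.303]
ee_rot: [3.141, -0.001, 1.794]
contact_force: [1.4, 0.2, -0.1]
opening: 0.998
finger_force: 0.0Traceback (most recent call last):
  File "<string>", line 3, in <module>
    delta([.527,-.012,.30],np.radians(102.7))
    ~~~~~^^^^^^^^^^^^^^^^^^^^^^^^^^^^^^^^^^^^
  File "h.py", line 28, in delta
    print("at",s["eef_pos"].round(4),"rot",np.degrees(s["ee_rot"]).round(2),"t",s["clock"].round(2),"F",s["contact_force"].round(2))
                                                                                ^^^^^^^^^^^^^^^^
AttributeError: 'float' object has no attribute 'round'
```

```bash
sed -i 's/s\["clock"\].round(2)/round(s["clock"],2)/' h.py
python3 -c "
from h import *
delta([.527,-.012,.30],np.radians(102.7))
p=imaging.camera('wrist');cv2.imwrite('pics/w1.png',cv2.cvtColor(p['frame'],cv2.COLOR_RGB2BGR))
np.savez('w1.npz',**{k:np.array(p[k]) for k in('camera_matrix','k1','world_to_cam','frame')})
for o in outline_of(p,'guard'):
  ys,xs=np.nonzero(o['region']);print(o['conf'],xs.min(),xs.max(),ys.min(),ys.max())
"
```

```text
at [0.3725 0.3139 0.303 ] rot [ 1.7996e+02 -5.0000e-02  1.0276e+02] t 1.38 F [ 1.38  0.23 -0.14]
tool delta [-0.3519  0.0787  0.003 ] spin 0.0011
0.6 217 559 129 251
```

View pics/w1.png

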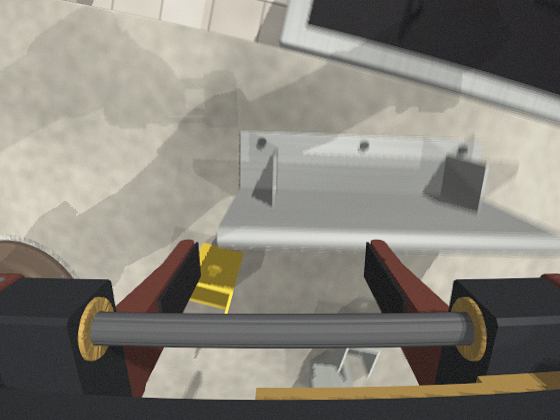

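The picture shows the guard's top edge from (217,247) to (559,250), with its flange beyond, between the open fingers. I'm moving on to above the caddy and measuring the guard line from this picture.

```bash
python3 -m pendant '[[[1,-0.06,0.013,0,0],[1,-0.12,0.027,0,0],[1,-0.18,0.04,0,0],[1,-0.24,0.053,0,0],[1,-0.29,0.066,0,0]]]' >/dev/null
python3 -m pendant '[[[1,-0.06,0.013,0,0],[1,-0.062,0.013,0,0],[1,-0.062,0.013,0,0],[1,-0.062,0.013,0,0],[1,-0.062,0.013,0,0]]]'
python3 -c "
from h import *
p=np.load('w1.npz');g=cv2.cvtColor(p['frame'],cv2.COLOR_RGB2GRAY).astype(int)
for x in (225,240,260,300,340,440,480,520,550):
  c=g[225:262,x]; r=225+np.argmin(np.diff(c))+.5; a=atz(p,(x,r),.18); print(x,r,a.round(4))
print(atz(p,(217.5,246),.18))
delta([.527,-.012,.30],np.radians(102.7))
q=imaging.camera('wrist');cv2.imwrite('pics/w2.png',cv2.cvtColor(q['frame'],cv2.COLOR_RGB2BGR))
np.savez('w2.npz',**{k:np.array(q[k]) for k in('camera_matrix','k1','world_to_cam','frame')})
for z in(.115,): print(proj(q,caddy(.527,-.012,np.radians(102.7))).round(0).tolist())
"
```

```text
clock: 2.72
eef_pos: [0.5285, -0.0078, 0.3027]
ee_rot: [3.141, -0.001, 1.802]
contact_force: [0.8, 0.4, -0.6]
opening: 1.0
finger_force: 0.0
225 242.5 [0.3312 0.264  0.18  ]
240 242.5 [0.3446 0.2671 0.18  ]
260 243.5 [0.3626 0.2702 0.18  ]
300 247.5 [0.3991 0.2744 0.18  ]
340 248.5 [0.4353 0.2815 0.18  ]
440 246.5 [0.5264 0.3037 0.18  ]
480 244.5 [0.5638 0.3138 0.18  ]
520 247.5 [0.6047 0.3195 0.18  ]
550 233.5 [0.6291 0.3393 0.18  ]
[0.32500963 0.25906601 0.18      ]
at [ 0.5285 -0.0078  0.3027] rot [ 1.7999e+02 -3.0000e-02  1.0324e+02] t 2.73 F [ 0.76  0.36 -0.61]
tool delta [-0.0037 -0.0024  0.0027] spin 0.0094
[[301.0, 192.0], [304.0, 203.0], [258.0, 192.0], [255.0, 203.0], [303.0, 150.0], [309.0, 161.0], [258.0, 149.0], [250.0, 161.0], [307.0, 213.0], [251.0, 213.0]]
```

View pics/w2.png

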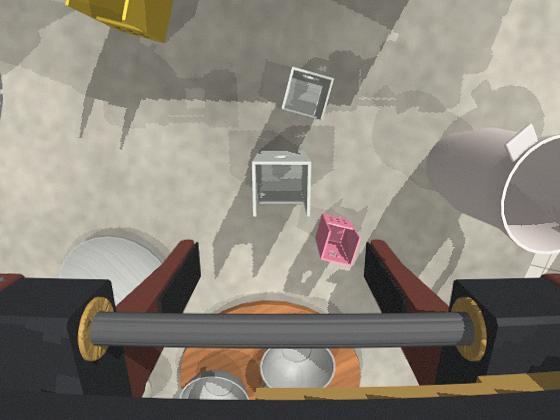

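The picture shows the large caddy open at the bottom (front) with its rim at (253–311,160) and sides down to row 215. The small grey one is at (307,92), the pink at (337,240), both clear. I'll now measure the rim precisely.

```bash
python3 -c "
from h import *
p=np.load('w2.npz');g=cv2.cvtColor(p['frame'],cv2.COLOR_RGB2GRAY).astype(int)
for r in (168,180,192,204): print(r,g[r,246:264].tolist(),g[r,300:318].tolist())
for c in (262,275,300): print(c,g[144:172,c].tolist())
for uv in ((252.5,168),(253,204),(312,168),(309,204),(262,160),(300,160),(255,215.5),(308.5,214)):print(uv,atz(p,uv,.115).round(4))
"
```

```text
168 [167, 139, 112, 114, 113, 128, 215, 234, 228, 159, 88, 94, 96, 98, 92, 121, 142, 143] [160, 162, 125, 98, 102, 103, 99, 119, 217, 232, 224, 175, 154, 154, 156, 158, 159, 160]
180 [116, 116, 112, 114, 114, 104, 207, 235, 236, 190, 108, 92, 96, 93, 94, 106, 136, 142] [121, 113, 103, 99, 99, 101, 94, 150, 224, 235, 202, 162, 155, 160, 159, 159, 160, 164]
192 [138, 135, 137, 136, 136, 134, 167, 221, 233, 197, 141, 108, 88, 96, 116, 117, 113, 98] [96, 116, 105, 94, 97, 97, 87, 175, 225, 229, 200, 182, 181, 180, 182, 186, 184, 186]
204 [138, 138, 135, 136, 137, 134, 149, 218, 236, 214, 155, 130, 136, 130, 125, 128, 130, 126] [158, 162, 161, 158, 123, 94, 89, 213, 233, 228, 198, 176, 174, 178, 179, 177, 178, 176]
262 [111, 112, 113, 110, 87, 89, 103, 173, 166, 170, 167, 166, 165, 167, 165, 169, 164, 192, 234, 232, 188, 142, 136, 140, 142, 140, 142, 142]
275 [92, 89, 94, 94, 94, 90, 100, 172, 166, 165, 164, 168, 190, 202, 164, 163, 167, 192, 232, 228, 176, 116, 122, 120, 123, 125, 123, 126]
300 [153, 146, 162, 154, 151, 140, 164, 170, 172, 151, 152, 170, 171, 166, 165, 166, 166, 192, 230, 229, 213, 151, 152, 157, 160, 161, 159, 163]
(252.5, 168) [0.4946 0.0034 0.115 ]
(253, 204) [ 0.5032 -0.0349  0.115 ]
(312, 168) [0.5555 0.0177 0.115 ]
(309, 204) [ 0.5623 -0.021   0.115 ]
(262, 160) [0.5025 0.0139 0.115 ]
(300, 160) [0.5412 0.023  0.115 ]
(255, 215.5) [ 0.508  -0.0472  0.115 ]
(308.5, 214) [ 0.5646 -0.0321  0.115 ]
```

```bash
python3 -m pendant '[[[1,-0.004,-0.001,0.05,0],[1,-0.004,-0.001,0.10,0],[1,-0.004,-0.001,0.15,0],[1,-0.004,-0.001,0.20,0],[1,-0.004,-0.001,0.237,0]]]' 
python3 -m pendant '[[[0.6,0,0,0,0],[0.3,0,0,0,0],[0.2,0,0,0,0],[0.1,0,0,0,0],[0,0,0,0,0]]]' 25
python3 -m pendant '[[[-0.2,0,0,0,0],[-0.2,0,0,0,0],[-0.2,0,0,0,0],[-0.2,0,0,0,0],[-0.2,0,0,0,0]]]' 25
```

```text
clock: 3.4
eef_pos: [0.528, -0.0126, 0.0638]
ee_rot: [-3.14, -0.0, 1.801]
contact_force: [0.2, -0.4, -0.2]
opening: 1.001
finger_force: 0.0
clock: 4.03
eef_pos: [0.5298, -0.0133, 0.0673]
ee_rot: [3.139, -0.0, 1.799]
contact_force: [-1.7, 0.5, 8.2]
opening: 0.703
finger_force: 24.9
clock: 4.65
eef_pos: [0.5298, -0.0133, 0.0673]
ee_rot: [3.139, -0.0, 1.799]
contact_force: [-1.5, -0.6, 8.6]
opening: 0.708
finger_force: 24.9
```

```bash
python3 -m pendant '[[[-0.2,0,0,-0.02,0],[-0.2,0,0,-0.05,0],[-0.2,0,0,-0.09,0],[-0.2,0,0,-0.13,0],[-0.2,0,0,-0.15,0]]]' 30
python3 -m pendant '[[[-0.2,0.03,0.005,0,0],[-0.2,0.08,0.01,0,0.02],[-0.2,0.13,0.015,0,0.04],[-0.2,0.17,0.02,0,0.04],[-0.2,0.19,0.022,0,0.04]]]' 30
python3 -c "
from h import *
delta([.504,.199,.2],np.radians(100.8))
q=imaging.camera('wrist');a=imaging.camera('scene')
I=np.zeros((420,800,3),np.uint8);I[:,:560]=cv2.cvtColor(q['frame'],cv2.COLOR_RGB2BGR)
I[:420,560:]=cv2.resize(cv2.cvtColor(a['frame'],cv2.COLOR_RGB2BGR)[130:200,415:455],(240,420))
cv2.imwrite('pics/w3.png',I)
for n,p in(('w3',q),('s3',a)):np.savez(n+'.npz',**{k:np.array(p[k]) for k in('camera_matrix','k1','world_to_cam','frame')})
"
```

```text
clock: 5.28
eef_pos: [0.5294, -0.0135, 0.2185]
ee_rot: [3.138, -0.0, 1.799]
contact_force: [0.5, 0.2, -1.7]
opening: 0.706
finger_force: 29.9
clock: 5.9
eef_pos: [0.5064, 0.179, 0.216]
ee_rot: [3.141, -0.001, 1.762]
contact_force: [0.5, -0.6, -1.5]
opening: 0.707
finger_force: 29.9
at [0.5064 0.179  0.216 ] rot [ 1.7997e+02 -4.0000e-02  1.0097e+02] t 5.9 F [ 0.52 -0.58 -1.48]
tool delta [0.0201 0.0014 0.016 ] spin 0.003
```

View pics/w3.png

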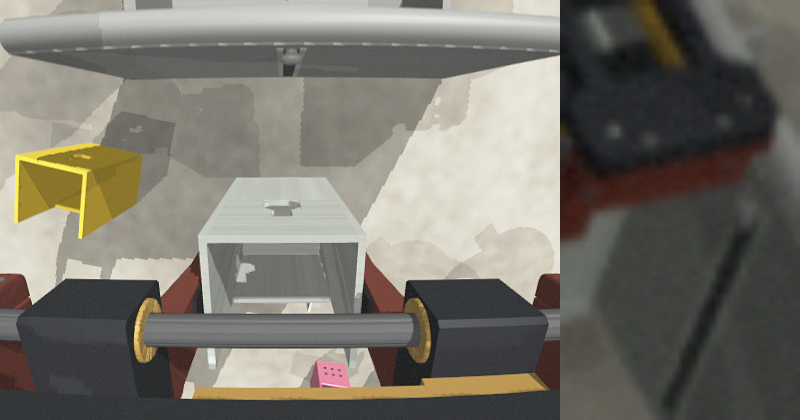

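The wrist view shows the caddy held square with its keyhole at (283,207). The stud head is in the guard's slot at about (291,60), and the guard's lower face edge runs from (122,79) to (443,78). I'll crop the stud and keyhole.

```bash
python3 -c "
from h import *
p=dict(np.load('w3.npz'));f=cv2.cvtColor(p['frame'],cv2.COLOR_RGB2BGR)
I=np.zeros((600,800,3),np.uint8)
I[:400,:800]=cv2.resize(f[40:90,240:340],(800,400),interpolation=cv2.INTER_CUBIC)
I[400:600,:800]=cv2.resize(f[175:250,140:440],(800,200),interpolation=cv2.INTER_CUBIC)
cv2.imwrite('pics/c3.png',I)
for uv in ((122,79),(443,78)):print(atz(p,uv,0).round(4))
g=cv2.cvtColor(p['frame'],cv2.COLOR_RGB2GRAY).astype(int)
L=[]
for x in list(range(135,270,15))+list(range(315,430,15)):
  c=g[70:90,x];r=70+np.argmax(np.diff(c))+.5;L.append(atz(p,(x,r),0)[:2])
L=np.array(L);k=np.polyfit(L[:,0],L[:,1],1);print(k,np.degrees(np.arctan(k[0])),(L[:,1]-np.polyval(k,L[:,0])).round(4))
T=[]
for x in list(range(120,270,15))+list(range(315,530,15)):
  c=g[30:62,x]; r=30+np.argmin(np.diff(c))+.5;T.append(r)
print(T)
M=p['world_to_cam'];print('cam',-M[:3,:3].T@M[:3,3])
s=readout.sense();print(s['eef_pos'],s['ee_rot'])
y=s['ee_rot'][2];e=np.array([np.cos(y),np.sin(y)]);K=np.append(s['eef_pos'][:2]+.03*e,s['eef_pos'][2]-.066+.072)
print('keyhole pred',proj(p,K))
print('rim pred',proj(p,caddy(*s['eef_pos'][:2],y,s['eef_pos'][2]-.066)).round(1).tolist())
"
```

```text
[0.3151 0.2564 0.    ]
[0.6569 0.3238 0.    ]
[0.19874385 0.19314411] 11.240711970588722 [-0.0003  0.0003 -0.0001 -0.0005  0.0002 -0.0001 -0.0003  0.0005  0.0004
  0.0001  0.0001  0.0002  0.0003 -0.0006 -0.0004 -0.0001  0.0001]
[np.float64(47.5), np.float64(47.5), np.float64(46.5), np.float64(46.5), np.float64(46.5), np.float64(45.5), np.float64(45.5), np.float64(45.5), np.float64(45.5), np.float64(45.5), np.float64(44.5), np.float64(44.5), np.float64(44.5), np.float64(44.5), np.float64(44.5), np.float64(44.5), np.float64(45.5), np.float64(46.5), np.float64(46.5), np.float64(47.5), np.float64(47.5), np.float64(48.5), np.float64(49.5), np.float64(49.5), np.float64(50.5)]
cam [0.49301238 0.25181873 0.37680468]
[0.50658776 0.17839014 0.21573516] [ 3.14152487e+00 -4.68334590e-04  1.76255702e+00]
keyhole pred [[280.66405971 209.10455028]]
rim pred [[322.9, 259.9], [335.6, 306.0], [239.4, 259.9], [226.1, 306.0], [325.8, 180.3], [365.9, 242.0], [236.4, 180.3], [194.5, 242.0], [355.2, 369.9], [205.7, 369.8]]
```

View pics/c3.png

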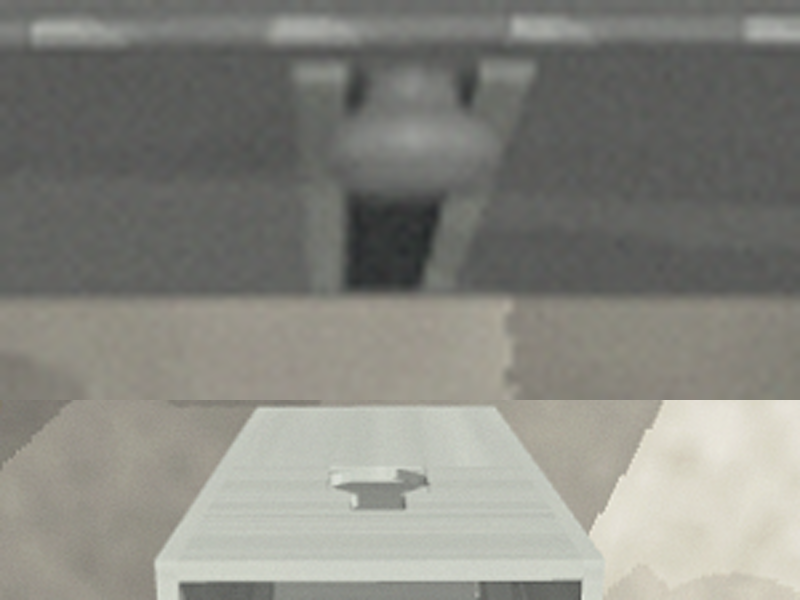

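The stud head is centred at about (292,58) and spans columns 281–302. The keyhole is centred at column ~282, with the caddy rim corners at (199,234) and (366,234). I'll solve for the offset between them in the same picture.

```bash
python3 -c "
from h import *
from scipy.optimize import least_squares
p=dict(np.load('w3.npz'));s=readout.sense();tp=s['eef_pos']
px=np.array([[198.9,234.5],[366.5,234.5],[236.7,178],[326.4,178],[282.1,208]])
def mod(q):
  c,s_=np.cos(q[3]),np.sin(q[3]);R=np.array([[c,-s_,0],[s_,c,0],[0,0,1]])
  B=np.array([[.03,.031,.115],[.03,-.031,.115],[.03,.031,0],[.03,-.031,0],[.03,0,.072]])
  return B@R.T+q[:3]
r=least_squares(lambda q:(proj(p,mod(q))-px).ravel(),[.5065,.179,.148,1.762]);q=r.x
print('caddy',q.round(4),np.degrees(q[3]),r.fun.round(1),'eef',tp.round(4),'z0-eef',q[2]-tp[2]); K=mod(q)[4]
th=np.radians(11.24);t=np.array([np.cos(th),np.sin(th),0]);n=np.array([-np.sin(th),np.cos(th),0])
f=.1894
def atn(uv,d):
  c,v=ray(p,uv);return c+v*(f-d-c@n)/(v@n)
for uv,d in (((292,58),.006),((292,64.4),.008),((281.5,58.5),.006),((302.5,58.5),.006)):
  X=atn(uv,d);print(uv,'t',X@t,'z',X[2])
for r_,a,b in ((76,240+346/8,240+423/8),(66,240+347/8,240+438/8)):print('slot edges t',atn((a,r_),.0)@t,atn((b,r_),0)@t)
print('slot outer',[ (atn((240+u/8,40+v/8),0)@t,atn((240+u/8,40+v/8),0)[2]) for u,v in((295,70),(535,70),(318,285),(458,285))])
for uv in ((122,79),(443,78)):print('ends t',atz(p,uv,0)@t)
print('keyhole t,n,z',K@t,K@n,K[2],'gap to face',f-K@n)
print('eef t,n',tp@t,tp@n)
"
```

```text
caddy [0.5071 0.1796 0.1462 1.7628] 101.00232893393483 [-0.1  1.2 -0.7  1.2  1.4 -0.1 -0.1 -0.2  0.1 -3. ] eef [0.5066 0.1784 0.2157] z0-eef -0.06958110568592996
(292, 58) t 0.5387325977782653 z 0.16332595130450558
(292, 64.4) t 0.5390856846091443 z 0.15120311616768034
(281.5, 58.5) t 0.532449948483338 z 0.1616025046626496
(302.5, 58.5) t 0.5451302149853172 z 0.1613719005260665
slot edges t 0.5340639994970976 0.5441546174090832
slot edges t 0.5339036132197861 0.5433223581163273
slot outer [(np.float64(0.529668879415912), np.float64(0.15912891049546535)), (np.float64(0.5478893979138927), np.float64(0.15885483857613297)), (np.float64(0.5304235593777722), np.float64(0.010757319002933474)), (np.float64(0.548588809868521), np.float64(0.010154751975360643))]
ends t 0.3590047188782182
ends t 0.7074485369626771
keyhole t,n,z 0.5325440230173948 0.10729788908329871 0.21815405437514274 gap to face 0.0821021109167013
eef t,n 0.5316427112986728 0.07622484828819596
```

```bash
python3 -m pendant '[[[-0.2,0.01,0.003,0.02,-0.004],[-0.2,0.025,0.006,0.04,-0.004],[-0.2,0.045,0.0064,0.054,-0.004],[-0.2,0.058,0.0064,0.054,-0.004],[-0.2,0.064,0.0064,0.054,-0.004]]]' 35
python3 -m pendant '[[[-0.2,0,0,0,0],[-0.2,0,0,0,0],[-0.2,0,0,0,0],[-0.2,0,0,0,0],[-0.2,0,0,0,0]]]' 35
python3 -c "
from h import *
for i in range(2):
  q=imaging.camera('wrist');s=readout.sense();print(s['eef_pos'],s['ee_rot'],s['contact_force'])
th=np.radians(11.24);t=np.array([np.cos(th),np.sin(th),0]);n=np.array([-np.sin(th),np.cos(th),0]);e=s['eef_pos'];print('eef t,n',e@t,e@n)
f=cv2.cvtColor(q['frame'],cv2.COLOR_RGB2BGR)
cv2.imwrite('pics/w4.png',cv2.resize(f[20:320,120:460],None,fx=1.9,fy=1.9,interpolation=cv2.INTER_CUBIC))
np.savez('w4.npz',**{k:np.array(q[k]) for k in('camera_matrix','k1','world_to_cam','frame')})
"
```

```text
clock: 6.62
eef_pos: [0.5015, 0.2414, 0.1622]
ee_rot: [3.141, -0.0, 1.764]
contact_force: [0.4, -0.5, -0.5]
opening: 0.708
finger_force: 34.9
clock: 7.25
eef_pos: [0.5014, 0.2405, 0.1617]
ee_rot: [3.142, 0.0, 1.763]
contact_force: [0.9, -0.1, -1.9]
opening: 0.702
finger_force: 34.9
[0.50134342 0.24057237 0.1616566 ] [ 3.14159187e+00 -1.57720468e-05  1.76314216e+00] [ 0.83678946  0.25723466 -1.44669836]
[0.50133357 0.24058865 0.16163122] [-3.14155059e+00  2.72367850e-05  1.76320228e+00] [-0.03359523 -0.76566499 -2.30701623]
eef t,n 0.5386129772666532 0.13825448889440795
```

View pics/w4.png

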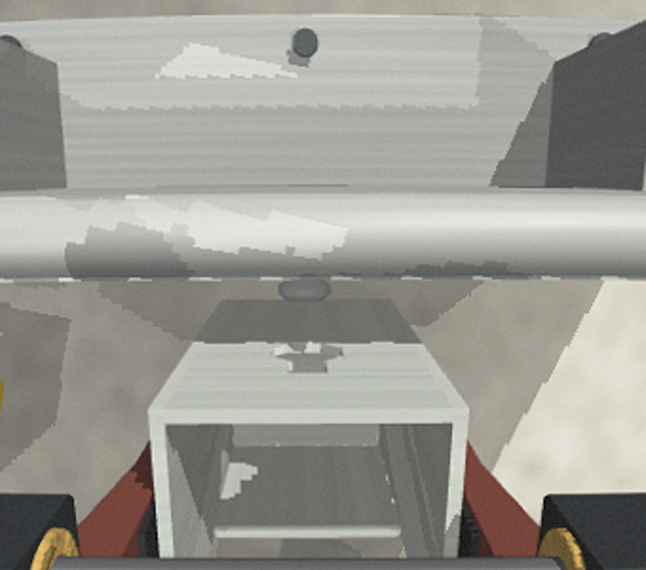

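The caddy is now a few mm short of the head. The head spans crop columns 279–330 at row 290 and the keyhole 274–343 at row 357. I'll get the lateral error and stud height from this picture.

```bash
python3 -c "
from h import *
p=dict(np.load('w4.npz'))
th=np.radians(11.24);t=np.array([np.cos(th),np.sin(th),0]);n=np.array([-np.sin(th),np.cos(th),0])
u=lambda a,b:(120+(a+.5)/1.9-.5,20+(b+.5)/1.9-.5)
def w(l,r,row,z):
  L,R=[atz(p,u(x,row),z)for x in(l,r)];print(z,'width',(R-L)@t*1e3,'mid t',(L+R)@t/2,'n',(L+R)@n/2)
print('hole');[w(274,343,352,z)for z in(.160,.164,.168)]
print('head');[w(279,330,290,z)for z in(.140,.145,.15,.155,.16)]
print('rim');[w(148,468,410,z)for z in(.204,.207,.21)]
print('foot');[w(195,420,343,z)for z in(.09,.093,.096)]
g=p['frame'].mean(2);print(g[172,262:302].round().astype(int).tolist());print(g[164:182,280].round().astype(int).tolist())
"
```

```text
hole
0.16 width 18.351124279644594 mid t 0.5394978412229363 n 0.16768866470142235
0.164 width 17.899107772458258 mid t 0.5395022106536143 n 0.16879126374783468
0.168 width 17.447091265271794 mid t 0.5395065800842921 n 0.1698938627942469
head
0.14 width 14.834038248855697 mid t 0.5383755282804705 n 0.180885901629247
0.145 width 14.42738871247037 mid t 0.5384111574376375 n 0.18175124173999194
0.15 width 14.020739176084989 mid t 0.5384467865948044 n 0.18261658185073687
0.155 width 13.614089639699662 mid t 0.5384824157519712 n 0.18348192196148183
0.16 width 13.207440103314337 mid t 0.5385180449091381 n 0.1843472620722268
rim
0.204 width 63.999492326985724 mid t 0.5393982702779037 n 0.16778953173385222
0.207 width 62.377793159640675 mid t 0.5394052883031127 n 0.16892125449136558
0.21 width 60.75609399229553 mid t 0.5394123063283218 n 0.17005297724887897
foot
0.09 width 85.46015349376842 mid t 0.5390464212005895 n 0.1519436395486301
0.093 width 84.3569360129362 mid t 0.5390545386217321 n 0.15272475545558656
0.096 width 83.2537185321041 mid t 0.5390626560428748 n 0.1535058713625429
[133, 132, 130, 136, 113, 95, 106, 104, 113, 113, 111, 117, 116, 116, 117, 114, 115, 118, 119, 120, 116, 115, 116, 115, 116, 110, 113, 113, 110, 106, 105, 99, 115, 121, 121, 121, 120, 121, 121, 120]
[92, 99, 118, 116, 112, 112, 110, 115, 119, 124, 121, 122, 113, 100, 100, 106, 108, 105]
```

```bash
python3 -m pendant '[[[-0.2,0.003,-0.0009,0,0],[-0.2,0.005,-0.0009,0,0],[-0.2,0.007,-0.0009,0,0],[-0.2,0.008,-0.0009,0,0],[-0.2,0.009,-0.0009,0,0]]]' 35
python3 -m pendant '[[[-0.2,0.0005,0,0,0],[-0.2,0.001,0,0,0],[-0.2,0.0015,0,0,0],[-0.2,0.002,0,0,0],[-0.2,0.002,0,0,0]]]' 35
```

```text
clock: 7.98
eef_pos: [0.4987, 0.2494, 0.1616]
ee_rot: [-3.142, 0.0, 1.763]
contact_force: [-0.6, -0.6, -1.9]
opening: 0.707
finger_force: 34.9
clock: 8.6
eef_pos: [0.4983, 0.2513, 0.1616]
ee_rot: [3.142, -0.0, 1.763]
contact_force: [-0.1, -0.1, -1.9]
opening: 0.708
finger_force: 34.9
```

```bash
python3 -m pendant '[[[-0.2,0.0003,0,0,0],[-0.2,0.0005,0,0,0],[-0.2,0.0008,0,0,0],[-0.2,0.001,0,0,0],[-0.2,0.001,0,0,0]]]' 35|grep -E "pos|cont"
python3 -m pendant '[[[-0.2,0.0003,0,0,0],[-0.2,0.0005,0,0,0],[-0.2,0.0008,0,0,0],[-0.2,0.001,0,0,0],[-0.2,0.001,0,0,0]]]' 35|grep -E "pos|cont"
```

```text
eef_pos: [0.4982, 0.2517, 0.1617]
contact_force: [0.0, -2.9, 0.3]
eef_pos: [0.4982, 0.2519, 0.1617]
contact_force: [-0.7, -6.8, 1.9]
```

```bash
python3 -m pendant '[[[-0.2,0,0,0.0005,0],[-0.2,0,0,0.001,0],[-0.2,0,0,0.0015,0],[-0.2,0,0,0.002,0],[-0.2,0,0,0.002,0]]]' 35|grep -E "pos|cont"
python3 -m pendant '[[[-0.2,0,0,0.0005,0],[-0.2,0,0,0.001,0],[-0.2,0,0,0.0015,0],[-0.2,0,0,0.002,0],[-0.2,0,0,0.002,0]]]' 35|grep -E "pos|cont"
```

```text
eef_pos: [0.4986, 0.252, 0.1599]
contact_force: [0.4, -5.0, 2.0]
eef_pos: [0.4987, 0.252, 0.158]
contact_force: [0.9, -6.1, 2.6]
```

```bash
for i in 1; do python3 -m pendant '[[[-0.2,0,0,0.0005,0],[-0.2,0,0,0.001,0],[-0.2,0,0,0.0015,0],[-0.2,0,0,0.0015,0],[-0.2,0,0,0.0015,0]]]' 35|grep -E "pos|cont";done
python3 -m pendant '[[[-0.2,0,0,0.0005,0],[-0.2,0,0,0.001,0],[-0.2,0,0,0.0015,0],[-0.2,0,0,0.0015,0],[-0.2,0,0,0.0015,0]]]' 35|grep -E "pos|cont"
python3 -m pendant '[[[-0.2,0,0,0.0005,0],[-0.2,0,0,0.001,0],[-0.2,0,0,0.0015,0],[-0.2,0,0,0.0015,0],[-0.2,0,0,0.0015,0]]]' 35|grep -E "pos|cont"
```

```text
eef_pos: [0.4987, 0.2525, 0.1564]
contact_force: [1.9, -4.8, 1.8]
eef_pos: [0.4978, 0.2535, 0.1545]
contact_force: [2.1, -1.9, -3.7]
eef_pos: [0.4979, 0.2535, 0.1532]
contact_force: [-0.6, 0.0, -1.3]
```

Captured: the lean force fell and the caddy advanced, so I'll move it in to the face now.

```bash
python3 -m pendant '[[[-0.2,0.001,0,0,0],[-0.2,0.002,0,0,0],[-0.2,0.003,0,0,0],[-0.2,0.003,0,0,0],[-0.2,0.003,0,0,0]]]' 35|grep -E "pos|cont"
python3 -m pendant '[[[-0.2,0.0007,0,0,0],[-0.2,0.0014,0,0,0],[-0.2,0.002,0,0,0],[-0.2,0.002,0,0,0],[-0.2,0.002,0,0,0]]]' 35|grep -E "pos|cont"
```

```text
eef_pos: [0.4974, 0.2562, 0.1531]
contact_force: [0.3, 0.1, -1.1]
eef_pos: [0.497, 0.2582, 0.1532]
contact_force: [-0.4, -0.1, -1.8]
```

```bash
python3 -m pendant '[[[-0.2,0.0005,0,0,0],[-0.2,0.001,0,0,0],[-0.2,0.0015,0,0,0],[-0.2,0.0015,0,0,0],[-0.2,0.0015,0,0,0]]]' 35|grep -E "pos|cont"
python3 -m pendant '[[[-0.2,0.0003,0,0,0],[-0.2,0.0006,0,0,0],[-0.2,0.001,0,0,0],[-0.2,0.001,0,0,0],[-0.2,0.001,0,0,0]]]' 35|grep -E "pos|cont"
```

```text
eef_pos: [0.4968, 0.2594, 0.1531]
contact_force: [-0.2, -1.7, -2.0]
eef_pos: [0.4968, 0.2594, 0.1531]
contact_force: [0.7, -6.4, 0.4]
```

```bash
python3 -m pendant '[[[-0.2,-0.0004,0,0.0005,0],[-0.2,-0.0004,0,0.001,0],[-0.2,-0.0004,0,0.002,0],[-0.2,-0.0004,0,0.003,0],[-0.2,-0.0004,0,0.003,0]]]' 40|grep -E "pos|cont"
python3 -m pendant '[[[-0.2,0,0,0.001,0],[-0.2,0,0,0.002,0],[-0.2,0,0,0.003,0],[-0.2,0,0,0.003,0],[-0.2,0,0,0.003,0]]]' 40|grep -E "pos|cont|rot"
```

```text
eef_pos: [0.497, 0.2595, 0.1503]
contact_force: [1.0, -5.0, 0.9]
eef_pos: [0.4971, 0.2595, 0.1473]
ee_rot: [3.141, 0.001, 1.763]
contact_force: [0.8, -5.0, 0.8]
```

```bash
python3 -m pendant '[[[-0.2,0,0,0.001,0],[-0.2,0,0,0.002,0],[-0.2,0,0,0.003,0],[-0.2,0,0,0.003,0],[-0.2,0,0,0.003,0]]]' 40|grep -E "pos|cont|rot"
python3 -m pendant '[[[-0.2,0,0,0.0005,0],[-0.2,0,0,0.001,0],[-0.2,0,0,0.0015,0],[-0.2,0,0,0.002,0],[-0.2,0,0,0.002,0]]]' 40|grep -E "pos|cont|rot"
```

```text
eef_pos: [0.4972, 0.2595, 0.1446]
ee_rot: [3.141, 0.001, 1.763]
contact_force: [0.6, -6.3, 3.4]
eef_pos: [0.4972, 0.2596, 0.1432]
ee_rot: [3.141, 0.0, 1.763]
contact_force: [-1.4, -6.6, 9.5]
```

```bash
python3 -m pendant '[[[-0.2,0,0,0.0005,0],[-0.2,0,0,0.001,0],[-0.2,0,0,0.0015,0],[-0.2,0,0,0.0015,0],[-0.2,0,0,0.0015,0]]]' 50|grep -E "pos|cont|rot"
python3 -m pendant '[[[-0.2,0,0,0.0005,0],[-0.2,0,0,0.001,0],[-0.2,0,0,0.0015,0],[-0.2,0,0,0.0015,0],[-0.2,0,0,0.0015,0]]]' 50|grep -E "pos|cont|rot"
```

```text
eef_pos: [0.4972, 0.2595, 0.1418]
ee_rot: [3.141, 0.0, 1.763]
contact_force: [-2.4, -7.5, 9.9]
eef_pos: [0.4972, 0.2595, 0.1404]
ee_rot: [3.141, 0.0, 1.763]
contact_force: [-1.3, -7.6, 11.3]
```

```bash
python3 -m pendant '[[[-0.2,-0.0003,0,0.0005,0],[-0.2,-0.0005,0,0.001,0],[-0.2,-0.0005,0,0.0015,0],[-0.2,-0.0005,0,0.0015,0],[-0.2,-0.0005,0,0.0015,0]]]' 50|grep -E "pos|cont|rot"
python3 -m pendant '[[[-0.2,0,0,0.0004,0],[-0.2,0,0,0.0008,0],[-0.2,0,0,0.001,0],[-0.2,0,0,0.001,0],[-0.2,0,0,0.001,0]]]' 50|grep -E "pos|cont|rot"
```

```text
eef_pos: [0.4972, 0.2596, 0.139]
ee_rot: [3.14, -0.0, 1.764]
contact_force: [-2.7, -5.5, 12.2]
eef_pos: [0.4972, 0.2596, 0.1381]
ee_rot: [3.14, -0.0, 1.764]
contact_force: [-1.6, -5.0, 12.0]
```

```bash
python3 -m pendant '[[[-0.2,0,0,0.0003,0],[-0.2,0,0,0.0006,0],[-0.2,0,0,0.0008,0],[-0.2,0,0,0.0008,0],[-0.2,0,0,0.0008,0]]]' 50|grep -E "pos|cont|rot"
python3 -m pendant '[[[-0.2,0,0,0.0003,0],[-0.2,0,0,0.0006,0],[-0.2,0,0,0.0008,0],[-0.2,0,0,0.0008,0],[-0.2,0,0,0.0008,0]]]' 50|grep -E "pos|cont|rot"
```

```text
eef_pos: [0.4972, 0.2596, 0.1374]
ee_rot: [3.14, -0.001, 1.764]
contact_force: [-1.8, -6.5, 12.9]
eef_pos: [0.4973, 0.2596, 0.1366]
ee_rot: [3.14, -0.001, 1.764]
contact_force: [-2.9, -6.4, 12.8]
```

```bash
python3 -m pendant '[[[-0.2,0,0,0.0003,0],[-0.2,0,0,0.0006,0],[-0.2,0,0,0.0006,0],[-0.2,0,0,0.0006,0],[-0.2,0,0,0.0006,0]]]' 50|grep -E "pos|cont|rot"
python3 -m pendant '[[[-0.2,0,0,0.0003,0],[-0.2,0,0,0.0006,0],[-0.2,0,0,0.0006,0],[-0.2,0,0,0.0006,0],[-0.2,0,0,0.0006,0]]]' 50|grep -E "pos|cont|rot"
```

```text
eef_pos: [0.4973, 0.2596, 0.136]
ee_rot: [3.14, -0.001, 1.764]
contact_force: [-2.4, -6.4, 12.9]
eef_pos: [0.4973, 0.2596, 0.1354]
ee_rot: [3.14, -0.001, 1.764]
contact_force: [-2.9, -6.1, 12.3]
```

```bash
python3 -c "
from h import *
q=imaging.camera('wrist');p=dict(np.load('w4.npz'))
np.savez('w5.npz',**{k:np.array(q[k]) for k in('camera_matrix','k1','world_to_cam','frame')})
G=[cv2.cvtColor(x['frame'],cv2.COLOR_RGB2GRAY) for x in(p,q)]
# caddy motion in image between the two: match rim corner patches and keyhole
for (x,y,w,h) in ((186,222,30,30),(350,222,30,30),(255,200,60,25),(190,250,25,40),(350,250,25,40)):
  T=G[0][y:y+h,x:x+w];S=G[1][y-15:y+h+15,x-15:x+w+15];r=cv2.matchTemplate(S,T,cv2.TM_CCOEFF_NORMED);_,m,_,l=cv2.minMaxLoc(r);print((x,y),round(m,2),l[0]-15,l[1]-15)
f=cv2.cvtColor(q['frame'],cv2.COLOR_RGB2BGR)
cv2.imwrite('pics/w5.png',cv2.resize(f[120:330,150:420],None,fx=2.9,fy=2.8,interpolation=cv2.INTER_CUBIC))
s=readout.sense();print(s['contact_force'],s['moment'],s['opening'])
"
```

```text
(186, 222) 0.79 0 1
(350, 222) 0.79 0 1
(255, 200) 0.38 1 15
(190, 250) 0.99 0 0
(350, 250) 0.99 0 0
[-3.23116453 -5.60422357 13.20688682] [-1.46290509  0.74698401  0.46942179] 0.705160707273512
```

View pics/w5.png

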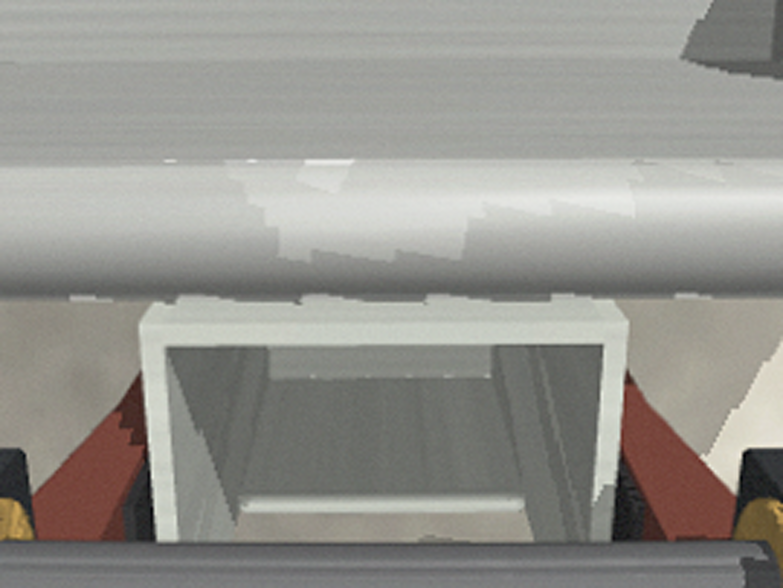

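The caddy rim sits flush on the guard (rows ~300–340 of the crop), has not slipped in the fingers, and has not reached the end stop yet. I'll keep pushing.

```bash
python3 -m pendant '[[[-0.2,0,0,0.0003,0],[-0.2,0,0,0.0006,0],[-0.2,0,0,0.0006,0],[-0.2,0,0,0.0006,0],[-0.2,0,0,0.0006,0]]]' 55|grep -E "pos|cont"
python3 -m pendant '[[[-0.2,0,0,0.0003,0],[-0.2,0,0,0.0006,0],[-0.2,0,0,0.0006,0],[-0.2,0,0,0.0006,0],[-0.2,0,0,0.0006,0]]]' 55|grep -E "pos|cont"
```

```text
eef_pos: [0.4973, 0.2596, 0.135]
contact_force: [-2.6, -6.3, 14.8]
eef_pos: [0.4974, 0.2596, 0.1348]
contact_force: [-3.9, -6.4, 18.9]
```

```bash
python3 -m pendant '[[[-0.2,-0.0004,0,0,0],[-0.2,-0.0008,0,0,0],[-0.2,-0.001,0,0,0],[-0.2,-0.001,0,0.0001,0],[-0.2,-0.001,0,0.0002,0]]]' 55|grep -E "pos|cont"
python3 -m pendant '[[[-0.2,0,0,0.0001,0],[-0.2,0,0,0.0001,0],[-0.2,0,0,0.0001,0],[-0.2,0,0,0.0001,0],[-0.2,0,0,0.0001,0]]]' 55|grep -E "pos|cont"
```

```text
eef_pos: [0.4974, 0.2596, 0.1347]
contact_force: [-4.4, -4.7, 19.8]
eef_pos: [0.4974, 0.2596, 0.1347]
contact_force: [-5.7, -5.7, 20.2]
```

```bash
python3 -m pendant '[[[-0.2,0,-0.0004,0,0],[-0.2,0,-0.0008,0,0],[-0.2,0,-0.0012,0,0],[-0.2,0,-0.0012,0,0],[-0.2,0,-0.0012,0,0]]]' 55|grep -E "pos|cont"
python3 -m pendant '[[[-0.2,0,0,0.0001,0],[-0.2,0,0,0.0001,0],[-0.2,0,0,0.0001,0],[-0.2,0,0,0.0001,0],[-0.2,0,0,0.0001,0]]]' 55|grep -E "pos|cont|clock"
```

```text
eef_pos: [0.4973, 0.2596, 0.1347]
contact_force: [-2.0, -4.0, 16.7]
clock: 26.78
eef_pos: [0.4973, 0.2596, 0.1347]
contact_force: [-1.0, -4.3, 17.4]
```

```bash
python3 -m pendant '[[[-0.2,0,0,0.0001,0],[-0.2,0,0,0.0002,0],[-0.2,0,0,0.0003,0],[-0.2,0,0,0.0003,0],[-0.2,0,0,0.0003,0]]]' 55|grep -E "pos|cont"
python3 -m pendant '[[[-0.2,0,0,0.0001,0],[-0.2,0,0,0.0002,0],[-0.2,0,0,0.0002,0],[-0.2,0,0,0.0002,0],[-0.2,0,0,0.0002,0]]]' 55|grep -E "pos|cont"
```

```text
eef_pos: [0.4973, 0.2596, 0.1347]
contact_force: [-3.3, -4.1, 19.7]
eef_pos: [0.4973, 0.2596, 0.1346]
contact_force: [-2.4, -4.8, 20.3]
```

It's hard against the stop: about 22 N of push with no further movement. I'll unload and then release.

```bash
python3 -m pendant '[[[-0.2,-0.0003,0,-0.0005,0],[-0.2,-0.0005,0,-0.001,0],[-0.2,-0.0006,0,-0.0015,0],[-0.2,-0.0006,0,-0.002,0],[-0.2,-0.0006,0,-0.002,0]]]' 30|grep -E "pos|cont"
```

```text
eef_pos: [0.4971, 0.2595, 0.1348]
contact_force: [3.3, 2.2, 6.8]
```

```bash
python3 -m pendant '[[[0.42,0.0002,0,-0.0003,0],[0.46,0.0002,0,-0.0005,0],[0.55,0.0002,0,-0.0005,0],[0.8,0.0002,0,-0.0005,0],[1,0.0002,0,-0.0005,0]]]' 10|grep -E "pos|cont|open"
python3 -m pendant '[[[1,0,0,0,0],[1,0,0,0,0],[1,0,0,0,0],[1,0,0,0,0],[1,0,0,0,0]]]' 10|grep -E "pos|cont|open|finger"
```

```text
eef_pos: [0.4952, 0.2578, 0.1338]
contact_force: [0.6, 0.2, -0.1]
opening: 0.963
eef_pos: [0.4958, 0.2581, 0.1343]
contact_force: [0.6, 0.1, -0.3]
opening: 0.997
finger_force: 0.0
```

```bash
python3 -m pendant '[[[1,0,0,-0.02,0],[1,0,0,-0.05,0],[1,0,0,-0.09,0],[1,0,0,-0.13,0],[1,0,0,-0.15,0]]]'|grep -E "pos|cont"
python3 -m pendant '[[[1,-0.03,0,0,0],[1,-0.07,0,-0.02,0],[1,-0.1,0,-0.03,0],[1,-0.1,0,-0.03,0],[1,-0.1,0,-0.03,0]]]'|grep -E "pos|cont|clock"
python3 -c "
from h import *
q=imaging.camera('wrist');a=imaging.camera('scene');b=imaging.camera('top')
I=np.zeros((600,800,3),np.uint8);I[:420,:560]=cv2.cvtColor(q['frame'],cv2.COLOR_RGB2BGR)
I[:420,560:]=cv2.resize(cv2.cvtColor(a['frame'],cv2.COLOR_RGB2BGR)[100:240,390:470],(240,420))
I[420:,:240]=cv2.resize(cv2.cvtColor(b['frame'],cv2.COLOR_RGB2BGR)[180:270,100:220],(240,180))
cv2.imwrite('pics/w6.png',I)
p=np.array([.4971,.2595]);print(proj(q,caddy(*p,1.764,.1347-.0695)).round(0).tolist())
"
```

```text
eef_pos: [0.4965, 0.2583, 0.2867]
contact_force: [0.2, 0.1, -0.3]
clock: 31.15
eef_pos: [0.5145, 0.1609, 0.3139]
contact_force: [0.1, 0.5, -1.1]
[[309.0, 117.0], [314.0, 118.0], [257.0, 117.0], [253.0, 118.0], [310.0, 64.0], [321.0, 44.0], [256.0, 64.0], [246.0, 44.0], [320.0, 115.0], [247.0, 115.0]]
```

View pics/w6.png

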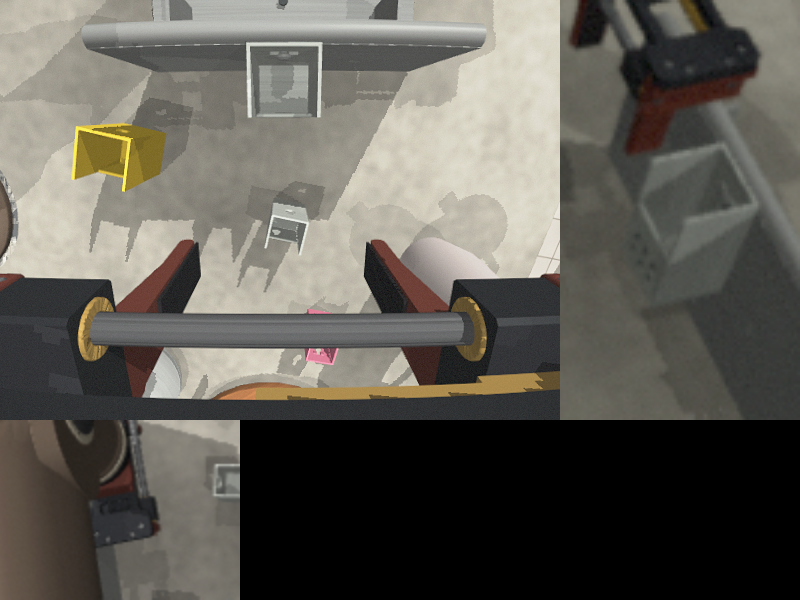

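The caddy hangs flat and upright against the guard at (247–322, 42–118), within 1–3 pixels of the prediction. The stud head shows through inside at (285,52), and the other boxes have not been moved. I'm handing in.

```bash
python3 -c "
from station import job;print(job.finish_job())"
```

```text
the job is handed in; nothing more can be done
None
```

The large grey caddy hangs on the stud, upright and flat against the guard and pushed down to the slot's end. Readings between moves never showed more than about 23 N of push, the fingers are clear, and the job is handed in.

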